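# Release the child-safe tablet box with its pin

## Task

Open the child-safe tablet box: lift the release pin out of its wooden stand, put its tip through the slot in the lid, feel for the bore over the hidden spring catch and press the catch gently down until the drawer springs out, without ever pushing hard. Then set the pin back in its stand, fully home and upright (lower it in, do not drop it), and leave the other things where they are.

Things in the scene. Friction and masses are not known exactly. Their poses are not given: they have to be found in the camera images.
- pin_grip (a point): Centre of the handle of the loose release pin (90 g): a black round handle 16 mm across, 46 mm high (this point half-way up); the underside of a thin steel flange 24 mm across lies 27 mm below this point; under it a steel shank 8 mm across, 75 mm long, bevelled at the tip. z runs up the pin. It starts upright in the wooden stand, flange resting on the stand's top.
- pin_tip (a point): Tip (lowest point) of the pin's shank, on its axis, 102 mm below pin_grip.
- stand_mouth (a point): Centre of the bore's mouth in the top of the wooden stand, a fixed block 50 x 50 x 80 mm high. The bore is 13 mm wide, vertical, bevelled at the mouth, and goes right through to the worktop; the pin is home when its flange lies on the block's top.
- slot (a point): Centre of the slot in the lid of the white tablet box, at the lid's top face, 100 mm above the worktop. The slot is 15 mm wide along this point's x and 47 mm long along its y; the lid is 6 mm thick. The axes are the box's: x runs from the drawer front to the back, z up. The slot's centre is 20 mm behind the box's centre.
- drawer (a joint): Drawer travel out of the box's -x face, m: 0.001 latched, 0.045 sprung out (it stays; no need to touch it). The sprung catch's flat top lies in the guide plate's bore, 12 mm below the plate's top. Pressing it takes 3 N at first, 0.3 N more per mm; it trips after 5 to 9 mm, 46 to 48 mm below the lid's top; hard stop at 13 mm. Never push plate or catch with 25 N.
- pin: The release pin, its origin at the tip of the shank, z along the pin towards the handle.
- box: The fixed white tablet box, 140 mm along x, 130 along y, 100 high, origin at the centre of its underside. Inside, 26 to 30 mm below the lid's top, is a level guide plate (stiffly sprung, 3.5 N per mm, stop at 5 mm) with one bore, 15 mm (x) by 12 mm (y), centred under the slot in x but 5 to 14 mm to one side or the other of its middle in y: only to be felt.
- grinder: Bystander: pepper grinder 43 mm across, 112 mm high, origin at its underside.
- oil: Bystander: square oil bottle 42 x 42 x 170 mm, origin at its underside.
- salt: Bystander: bowl of salt 110 mm across, 51 mm high, origin at its underside.
- oats: Bystander: clip-top jar 94 mm across, 69 mm high, origin at its underside.
Not all that is in view belongs to the job. There is more than one size of the pin; the job needs the larger.

How it is judged:
By the outcome, as a careful person would: the job done as asked, in the order asked, and still so for the second after the job is handed in, with the robot touching nothing.
It also fails if it takes over 61 s, if anything falls off the work surface, if the arm or the gripper's body presses on something with over 40 N, if the wrist force passes 120 N, or if a joint passes its speed limit or range.

## Robot

A 7-joint arm with a two-finger parallel gripper is mounted at the origin on a cart in front of the work surface, level with it; the furniture and walls round the work are solid. World frame = base frame: x ahead of the robot, y to its left, z up, the work surface at z = 0. Lengths are in mm, angles in rad, forces in N, time in s.
With the tool pointing down it reaches from about 400 to 875 mm from the base axis. Payload 6.5 kg.
Tool frame: the origin (TCP) lies midway between the tips of the shut fingers; the grasp point (between the pads) lies 19 mm behind it (grip_depth is the distance from the TCP to the grasp point, in mm); z points along the fingers, y is the direction in which the jaws open and shut (so a half turn about z gives the same grasp; the last joint's range is limited). The gripper opens to 85 mm and grips with 20 to 120 N. Pads are 22 mm wide; open, the fingers measure 114 mm over their backs; the gripper's body (76 mm by 85 mm) begins 54 mm behind the grasp point. The pads swing forward as they close: fully open they stand 13 mm farther back than shut.
Start: joints at [-1.224, 0.536, -0.004, 1.538, 0.003, 1.067, -0.071], TCP at [260.759, 595.395, 231.29] pointing down, gripper open.
Joint ranges: [-2.7, 2.7], [-0.37, 2.16], [-1.27, 1.26], [0.24, 2.4], [-1.31, 4.45], [0.19, 1.91], [-2.76, 2.76]. Speed limits (rad/s): [2.39, 2.39, 3.14, 3.14, 3.14, 3.14, 3.14].

## Interface

Orientations are given as a rotation vector (axis times angle).
In Python, from station import get_state, snapshot, get_calibration, job_done, grip_depth gives the robot as it stands.
- The arm moves only by the tool send_rows, never from a script. Its argument "commands" is a list of rows, each an object of numbers: "x", "y", "z": the shift along the tool's x, y, z in cm; "ax", "ay", "az": the turn, a rotation vector about the tool's x, y, z in degrees; "hand": the closure, from -1 (fully open) to 1 (shut). A call has 1 to 10 rows; each row is the pose to reach, as a shift and turn from the pose commanded when the call began, along the tool's axes at that moment; what a row does not reach only later rows make up. A row lasts 1/12 s, in which the tool goes at most 41.7 mm and 7.16 degrees, less where a joint would pass 70% of its speed; a pose out of reach is approached as far as the arm can. A call with a gripper value outside its range is refused whole. The fingers move at their own pace and stop on an object; "squeeze" is the grip in N (left out, the last holds). Time passes only in rows, so rows that repeat a pose let the fingers close. It gives the time, the measured TCP pose, the force and the opening at its end, in the units of the state.
- get_state(): the state, without advancing time (a new reading comes with each control period).
- snapshot(name): name is "side" or "top"; returns (picture, depth): 420x560x3 uint8, blue, green, red; 420x560 float32, mm along the optical axis (not along the pixel's ray), 0 where there is no reading.
- get_calibration(name): a dict with "vfov" (degrees; the focal length in pixels is half the picture's height over the tangent of half this angle, whatever the lens; pixels are square), "cx", "cy" (the principal point, pixels), "R" (3x3) and "t" (3): a world point X has camera coordinates R X + t. Camera axes: x right, y down, z forward; pixel columns grow to the right and rows downward; lengths in mm; the calibration is good to about 2 mm. A picture is of the moment at which its call begins. get_calibration takes no time and is no camera call.
- job_done(): hands the job in, once; it reports no verdict.
The state is a dict: "t": time; "joints": joint angles; "dq": joint speeds; "joint_efforts": joint torques, N m; "position": TCP position; "tcp_rot": TCP orientation; "ft_force": force on the tool from outside, world axes, zero at the start; "moment": the same for the moment, N m; "finger_gap": finger opening in mm.
Only numpy, scipy, OpenCV 4.12 (cv2) and the standard library are available. Lean on these libraries where they do the work, as an engineer would, in place of code of your own. Each camera call takes 0.05 s, during which the arm holds its last target.

## Working session

There is one attempt and no reset: what is moved stays moved. The work goes in short steps, Python scripts to look and compute and a tool call to move; the robot and the scene stay as the last step left them, time stands still between calls to the robot, and variables do not carry over. Pictures are saved under pics/ and viewed, and the job is handed in when it is done.

Besides the shell and the picture viewer there is one more tool, called by a JSON object that holds its "api" and its "payload", one argument or row to a line. send_rows: Moves the arm, as the interface text tells. Its arguments: {"type":"object","properties":{"commands":{"type":"array"},"squeeze":{"type":"number"}},"required":["commands"]}

```bash
mkdir -p pics; ls
python3 - <<'E'
from station import *
import cv2,numpy as np
s=get_state();print(s)
print(grip_depth if not callable(grip_depth) else grip_depth())
for n in("side","top"):
    c=get_calibration(n);print(n,c)
    p,d=snapshot(n);cv2.imwrite(f"pics/{n}0.png",p);np.savez(f"{n}0.npz",p=p,d=d)
E
```

```text
pics
{'t': 0.0, 'joints': array([-1.22419016,  0.53720867, -0.00442832,  1.53887526,  0.0026251 ,
        1.06727682, -0.07120981]), 'dq': array([-0.00081225,  0.00011869,  0.00021632,  0.00124492,  0.00039199,
       -0.00233552, -0.00152269]), 'joint_efforts': array([ 5.40673464e-04, -5.83405924e+01,  1.04909487e+00, -2.59097296e+01,
        1.24494618e-02,  9.67829284e-03, -5.81531324e-06]), 'position': array([260.5441055 , 594.80813163, 230.38480885]), 'tcp_rot': array([-6.43696889e-01, -3.07472788e+00,  2.74944276e-03]), 'ft_force': array([-0.25606743, -0.21283846, -0.11672219]), 'moment': array([ 0.01103774, -0.03875476,  0.01090288]), 'finger_gap': 85.29267669078465}
18.700000000000003
side {'vfov': 43.27588022987863, 'cx': 284.0695357111321, 'cy': 212.66515675570705, 'R': array([[ 0.84031757, -0.54206598,  0.00555403],
       [-0.23322024, -0.37075189, -0.89897239],
       [ 0.48936152,  0.75412699, -0.43797009]]), 't': array([-430.38849882,  205.63072288,  850.42011448])}
top {'vfov': 57.0136413170107, 'cx': 276.6259861938558, 'cy': 209.01475233721396, 'R': array([[ 0.00390856, -0.99986768, -0.0157904 ],
       [-0.9924505 , -0.00194292, -0.12263049],
       [ 0.12258359,  0.0161505 , -0.99232677]]), 't': array([ 23.52722839, 553.28058491, 909.56422819])}
```

View pics/side0.png

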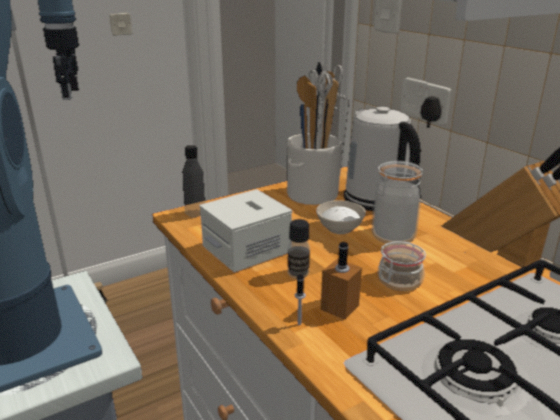

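View pics/top0.png

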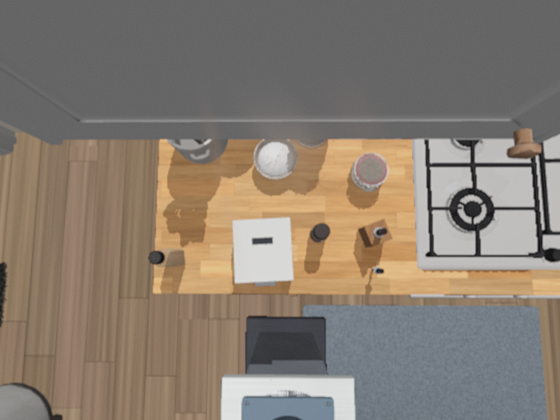

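The side view shows the box at (245,228) with its slot at (255,206). The stand and larger pin are at (342,285), the small pin at (300,300) and the grinder at (299,250). In the top view the slot is at (263,241) and the stand at (376,234), with the pin's handle at (381,232). Next I'll zoom in and measure.

```bash
cat > h.py <<'E'
import numpy as np,cv2
from station import *
def cal(n):
    c=get_calibration(n);c['f']=210/np.tan(np.radians(c['vfov']/2));c['R']=np.array(c['R']);c['t']=np.array(c['t']);return c
def ray(n,u,v):
    c=cal(n);d=c['R'].T@np.array([(u-c['cx'])/c['f'],(v-c['cy'])/c['f'],1]);o=-c['R'].T@c['t'];return o,d
def onz(n,u,v,z):
    o,d=ray(n,u,v);return o+d*(z-o[2])/d[2]
def two(a,b):
    (o1,d1),(o2,d2)=ray('top',*a),ray('side',*b)
    A=np.stack([d1,-d2],1);s=np.linalg.lstsq(A,o2-o1,rcond=None)[0]
    p,q=o1+s[0]*d1,o2+s[1]*d2;return (p+q)/2,np.linalg.norm(p-q)
def proj(n,X):
    c=cal(n);y=c['R']@np.array(X,float)+c['t'];return c['f']*y[0]/y[2]+c['cx'],c['f']*y[1]/y[2]+c['cy']
E
python3 - <<'E'
import numpy as np,cv2
t=np.load('top0.npz')['p'];s=np.load('side0.npz')['p']
z=lambda p,x,y,w,h,k:cv2.resize(p[y:y+h,x:x+w],None,fx=k,fy=k,interpolation=cv2.INTER_CUBIC)
cv2.imwrite('pics/zt1.png',z(t,340,210,70,70,8));cv2.imwrite('pics/zt2.png',z(t,225,205,80,90,6.5))
cv2.imwrite('pics/zs1.png',z(s,270,215,110,120,5));cv2.imwrite('pics/zs2.png',z(s,190,180,120,100,6))
E
```

```text
(no output)
```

View pics/zt1.png

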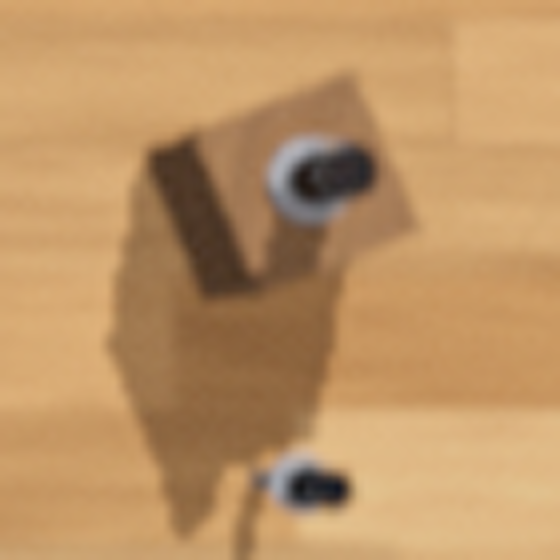

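View pics/zt2.png

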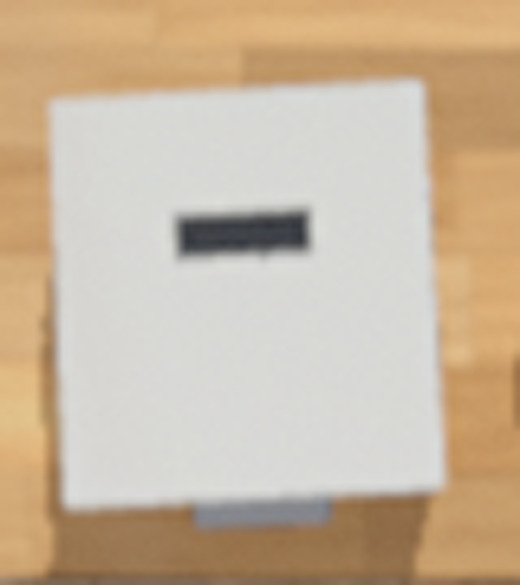

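View pics/zs1.png

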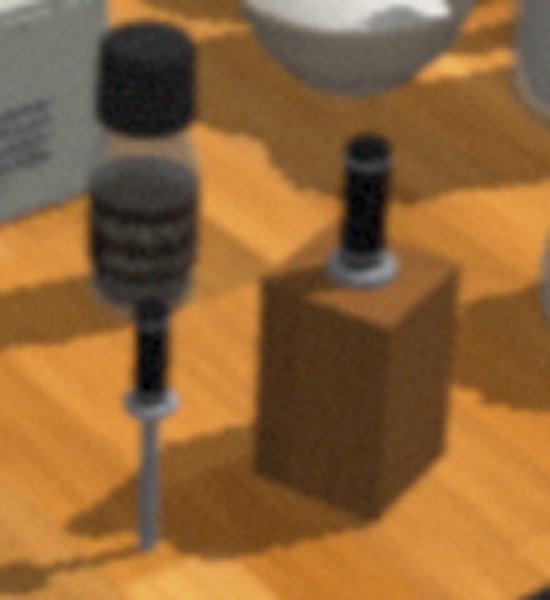

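View pics/zs2.png

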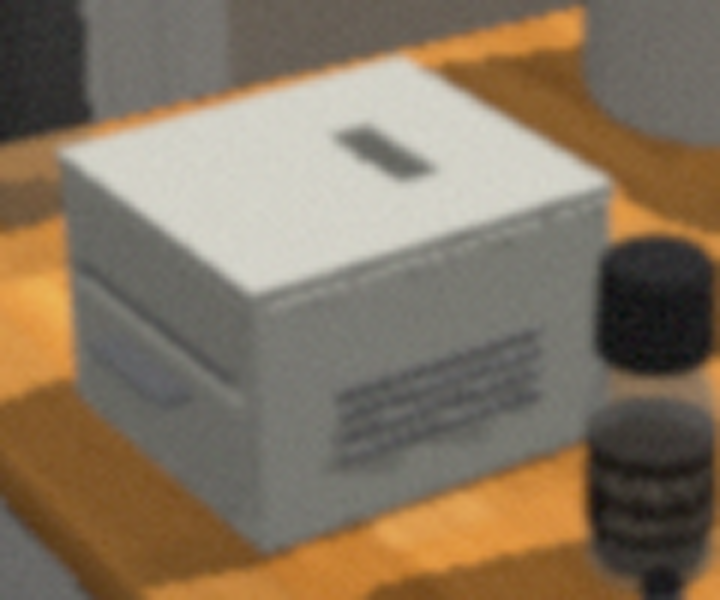

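Run:
```python
from h import *
np.set_printoptions(precision=1,suppress=True)
def T(k,ox,oy,l): return [((a+.5)/k-.5+ox,(b+.5)/k-.5+oy) for a,b in l]
lt=T(6.5,225,205,[(50,100),(422,82),(445,487),(64,508)]);ls=T(6,190,180,[(62,152),(400,58),(608,188),(258,297)])
# match by order: top: TL= (+x,+y), TR=(+x,-y), BR=(-x,-y), BL=(-x,+y)
# side: view from -x,-y : (62)=(-x,+y),(400)=(+x,+y),(608)=(+x,-y),(258)=(-x,-y)
m=[ls[1],ls[2],ls[3],ls[0]]
P=[]
for a,b in zip(lt,m):
    p,e=two(a,b);P.append(p);print('lid',p,e)
st=T(6.5,225,205,[(178,216),(308,210),(310,248),(180,256)]);ss=T(6,190,180,[(370,124),(433,168),(400,182),(335,132)])
Q=[]
for a,b in zip(st,ss):
    p,e=two(a,b);Q.append(p);print('slot',p,e,onz('top',*a,100))
print('lid c',np.mean(P,0),'slot c',np.mean(Q,0), np.mean([onz('top',*a,100) for a in st],0),np.mean([onz('side',*a,100) for a in ss],0))
L=np.array([onz('top',*a,100) for a in lt]);print('lid top',L,L.mean(0));
L2=np.array([onz('side',*a,100) for a in m]);print('lid side',L2.mean(0))
for X in(L,L2,np.array(P)):
    e=[X[0]-X[3],X[1]-X[2]];f=[X[0]-X[1],X[3]-X[2]]
    print('yaw',[np.degrees(np.arctan2(v[1],v[0])) for v in e],[np.degrees(np.arctan2(-v[0],v[1])) for v in f],[np.linalg.norm(v[:2]) for v in e+f])
# stand
(ht,ft)=T(8,340,210,[(352,170),(308,180)]);(hs,fs)=T(5,270,215,[(368,145),(363,266)])
print('handle top',two(ht,hs),'flange',two(ft,fs))
print('flange z80',onz('top',*ft,81),onz('side',*fs,81),'h z', onz('top',*ht,152),onz('side',*hs,152))
a=T(8,340,210,[(197,135),(352,72),(418,228),(258,288)]);b=T(5,270,215,[(330,220),(460,265),(388,328),(262,282)])
C=[]
for i,j in zip(a,b): p,e=two(i,j);C.append(p);print('stand',p,e,onz('top',*i,80),onz('side',*j,80))
print(np.mean(C,0))
for (u,v) in [(378,271),(320,232)]: print(onz('top',u,v,100))
for n in('top','side'):
    d=np.load(n+'0.npz')['d'];c=cal(n)
    for u,v in([(280,110),(280,130),(100,130),(400,110),(500,110),(520,145)] if n=='top' else []):
        z=d[v,u];print(n,u,v,z,c['R'].T@(np.array([(u-c['cx'])/c['f']*z,(v-c['cy'])/c['f']*z,z])-c['t']))
```

```text
lid [519.8 124.7  99.3] 0.2765136943725734
lid [525.9  -4.7  98.2] 1.803806322164803
lid [388.1 -13.2  99.5] 1.1311334382326517
lid [380.9 116.7  99.5] 2.2576670542909776
slot [480.3  79.  100.3] 1.508051168115091 [479.7  79.4 100. ]
slot [481.2  34.7 101.1] 1.490604006624391 [481.9  34.3 100. ]
slot [468.1  34.   99.5] 1.6820472081748299 [468.8  33.6 100. ]
slot [466.3  78.2 101. ] 1.0578338412028394 [465.9  78.5 100. ]
lid c [453.7  55.9  99.1] slot c [474.   56.4 100.4] [474.   56.4 100. ] [474.4  57.3 100. ]
lid top [[519.9 124.5 100. ]
 [526.5  -5.1 100. ]
 [387.6 -12.9 100. ]
 [379.9 117.2 100. ]] [453.5  55.9 100. ]
lid side [452.9  54.1 100. ]
yaw [np.float64(2.991143339901442), np.float64(3.2235041394427206)] [np.float64(2.916315191130301), np.float64(3.385449693827181)] [np.float64(140.15817700045525), np.float64(139.09274250957606), np.float64(129.78633649578438), np.float64(130.35339629065288)]
yaw [np.float64(3.511072311614905), np.float64(2.9807055245156966)] [np.float64(1.7782793987728698), np.float64(2.9961896308445817)] [np.float64(137.8495347201938), np.float64(135.
[... 598 characters left out ...]
]
stand [ 506.7 -176.5   80.5] 2.0113566056906795 [ 507.6 -177.2   80. ] [ 506.2 -175.6   80. ]
stand [ 526.  -222.3   79.5] 0.10598866742002232 [ 525.9 -222.1   80. ] [ 525.4 -223.    80. ]
stand [ 480.9 -239.6   79.4] 0.5189417988385553 [ 481.1 -239.6   80. ] [ 480.  -240.3   80. ]
stand [ 463.6 -193.7   78.5] 0.6663016752323245 [ 463.8 -193.5   80. ] [ 461.8 -195.5   80. ]
[ 494.3 -208.    79.4]
[ 407.1 -201.2  100. ]
[493.2 -73.7 100. ]
top 280 110 389.21735 [584.2  13.  596.7]
top 280 130 441.6952 [581.3  13.4 543.5]
top 100 130 445.3606 [581.6 220.7 543.2]
top 400 110 389.82822 [ 584.9 -108.   594.2]
top 500 110 388.704 [ 584.8 -208.1  593.7]
top 520 145 429.4835 [ 561.8 -253.3  549.1]
```

```bash
cat >> h.py <<'E'
from scipy.spatial.transform import Rotation as Ro
YAW=3.1
def Rt(yaw=YAW):
    a=np.radians(yaw);y=np.array([-np.sin(a),np.cos(a),0]);z=np.array([0,0,-1.]);return np.stack([np.cross(y,z),y,z],1)
def go(target,yaw=YAW):
    s=get_state();R=Ro.from_rotvec(s['tcp_rot'])
    d=R.as_matrix().T@(np.array(target,float)-s['position'])/10
    r=(R.inv()*Ro.from_matrix(Rt(yaw))).as_rotvec(degrees=True)
    print('t %.2f pos %s gap %.1f'%(s['t'],np.round(s['position'],1),s['finger_gap']),'F',np.round(s['ft_force'],1),'shift cm',np.round(d,2),'turn',np.round(r,1),'j',np.round(s['joints'],2))
E
python3 - <<'E'
from h import *
go((400,190,240));go((494.4,-208.2,170))
print(onz('top',157,257,170),onz('top',200,145,150))
E
```

```text
t 0.10 pos [260.5 594.9 230.5] gap 85.3 F [-0.5 -0.1 -0.4] shift cm [-29.02 -31.49  -0.9 ] turn [ -0.1  -0.  -26.7] j [-1.22  0.54 -0.    1.54  0.    1.07 -0.07]
t 0.10 pos [260.5 594.9 230.5] gap 85.3 F [-0.5 -0.1 -0.4] shift cm [-53.64 -64.17   6.16] turn [ -0.1  -0.  -26.7] j [-1.22  0.54 -0.    1.54  0.    1.07 -0.07]
[436.08436068 269.67986372 170.        ] [679.89933194 191.72493129 150.        ]
```

{"api": "send_rows", "payload": {
  "commands": [
    {"x":-29,"y":-31.5,"z":-1,"az":-26.7,"hand":-1},
    {"x":-29,"y":-31.5,"z":-1,"az":-26.7,"hand":-1},
    {"x":-29,"y":-31.5,"z":-1,"az":-26.7,"hand":-1},
    {"x":-29,"y":-31.5,"z":-1,"az":-26.7,"hand":-1},
    {"x":-29,"y":-31.5,"z":-1,"az":-26.7,"hand":-1},
    {"x":-29,"y":-31.5,"z":-1,"az":-26.7,"hand":-1},
    {"x":-29,"y":-31.5,"z":-1,"az":-26.7,"hand":-1},
    {"x":-29,"y":-31.5,"z":-1,"az":-26.7,"hand":-1},
    {"x":-29,"y":-31.5,"z":-1,"az":-26.7,"hand":-1},
    {"x":-29,"y":-31.5,"z":-1,"az":-26.7,"hand":-1}
  ]
}}

```text
validation failed for argument at $.co...
```

Run:
```python
from h import *
go((494.4,-208.2,170))
```

```text
t 0.10 pos [260.5 594.9 230.5] gap 85.3 F [-0.5 -0.1 -0.4] shift cm [-53.64 -64.17   6.16] turn [ -0.1  -0.  -26.7] j [-1.22  0.54 -0.    1.54  0.    1.07 -0.07]
```

{"api": "send_rows", "payload": {
  "commands": [
    {"x":-3.0,"y":-2.5,"z":0.0,"ax":0.0,"ay":0.0,"az":-3.0,"hand":-1.0}
  ]
}}

```text
t: 0.18
position: [272.0, 566.1, 230.5]
tcp_rot: [-0.548, -3.089, -0.005]
ft_force: [-0.6, -0.1, -0.8]
finger_gap: 85.7
```

{"api": "send_rows", "payload": {
  "commands": [
    {"x":-24,"y":-30.5,"z":-1,"ax":0,"ay":0,"az":-23.7,"hand":-1},
    {"x":-24,"y":-30.5,"z":-1,"ax":0,"ay":0,"az":-23.7,"hand":-1},
    {"x":-24,"y":-30.5,"z":-1,"ax":0,"ay":0,"az":-23.7,"hand":-1},
    {"x":-24,"y":-30.5,"z":-1,"ax":0,"ay":0,"az":-23.7,"hand":-1},
    {"x":-24,"y":-30.5,"z":-1,"ax":0,"ay":0,"az":-23.7,"hand":-1},
    {"x":-24,"y":-30.5,"z":-1,"ax":0,"ay":0,"az":-23.7,"hand":-1},
    {"x":-24,"y":-30.5,"z":-1,"ax":0,"ay":0,"az":-23.7,"hand":-1},
    {"x":-24,"y":-30.5,"z":-1,"ax":0,"ay":0,"az":-23.7,"hand":-1},
    {"x":-24,"y":-30.5,"z":-1,"ax":0,"ay":0,"az":-23.7,"hand":-1}
  ]
}}

```text
t: 0.93
position: [391.2, 200.9, 240.9]
tcp_rot: [0.084, -3.14, -0.0]
ft_force: [1.0, 0.1, 0.1]
finger_gap: 85.5
```

Run:
```python
from h import *
go((494.4,-208.2,170))
```

```text
t 0.93 pos [391.2 200.9 240.9] gap 85.5 F [1.  0.1 0.1] shift cm [ -8.12 -41.4    7.09] turn [ 0. -0. -0.] j [-0.61  0.16  0.04  2.06 -0.01  0.92  1.06]
```

{"api": "send_rows", "payload": {
  "commands": [
    {"x":-8,"y":-41,"z":6,"ax":0,"ay":0,"az":0,"hand":-1},
    {"x":-8,"y":-41,"z":6,"ax":0,"ay":0,"az":0,"hand":-1},
    {"x":-8,"y":-41,"z":6,"ax":0,"ay":0,"az":0,"hand":-1},
    {"x":-8,"y":-41,"z":6,"ax":0,"ay":0,"az":0,"hand":-1},
    {"x":-8,"y":-41,"z":6,"ax":0,"ay":0,"az":0,"hand":-1},
    {"x":-8,"y":-41,"z":6,"ax":0,"ay":0,"az":0,"hand":-1},
    {"x":-8,"y":-41,"z":6,"ax":0,"ay":0,"az":0,"hand":-1},
    {"x":-8,"y":-41,"z":6,"ax":0,"ay":0,"az":0,"hand":-1},
    {"x":-8,"y":-41,"z":6,"ax":0,"ay":0,"az":0,"hand":-1},
    {"x":-8,"y":-41,"z":6,"ax":0,"ay":0,"az":0,"hand":-1}
  ]
}}

```text
t: 1.77
position: [491.6, -198.9, 181.2]
tcp_rot: [0.084, -3.14, -0.0]
ft_force: [0.2, 0.7, 0.2]
finger_gap: 85.3
```

{"api": "send_rows", "payload": {
  "commands": [
    {"x":0,"y":0,"z":0,"ax":0,"ay":0,"az":0,"hand":-1},
    {"x":0,"y":0,"z":0,"ax":0,"ay":0,"az":0,"hand":-1}
  ]
}}

```text
t: 1.93
position: [490.9, -199.8, 181.0]
tcp_rot: [0.076, -3.139, 0.001]
ft_force: [0.5, 1.1, -0.2]
finger_gap: 85.1
```

Run:
```python
from h import *
go((494.4,-208.2,170));go((494.4,-208.2,91))
```

```text
t 1.93 pos [ 490.9 -199.8  181. ] gap 85.1 F [ 0.5  1.1 -0.2] shift cm [-0.31 -0.86  1.1 ] turn [-0.  -0.1 -0.3] j [ 0.07  0.41  0.29  1.91 -0.15  0.84  2.06]
t 1.93 pos [ 490.9 -199.8  181. ] gap 85.1 F [ 0.5  1.1 -0.2] shift cm [-0.32 -0.85  9.  ] turn [-0.  -0.1 -0.3] j [ 0.07  0.41  0.29  1.91 -0.15  0.84  2.06]
```

{"api": "send_rows", "payload": {
  "commands": [
    {"x":-0.3,"y":-0.85,"z":1,"ax":0,"ay":0,"az":0,"hand":-1},
    {"x":-0.3,"y":-0.85,"z":3,"ax":0,"ay":0,"az":0,"hand":-1},
    {"x":-0.3,"y":-0.85,"z":5,"ax":0,"ay":0,"az":0,"hand":-1},
    {"x":-0.3,"y":-0.85,"z":5,"ax":0,"ay":0,"az":0,"hand":-1}
  ]
}}

```text
t: 2.27
position: [492.9, -203.0, 128.1]
tcp_rot: [0.087, -3.135, -0.004]
ft_force: [-0.9, 1.3, -0.3]
finger_gap: 85.4
```

Run:
```python
from h import *
go((494.4,-208.2,91))
for n in('top','side'):
    p,d=snapshot(n); cv2.imwrite(f'pics/{n}1.png',p)
t=cv2.imread('pics/top1.png');s=cv2.imread('pics/side1.png')
a=cv2.resize(t[200:290,330:420],(400,400));b=cv2.resize(s[210:330,280:400],(400,400))
cv2.imwrite('pics/c1.png',np.hstack([a,b]))
```

```text
t 2.27 pos [ 492.9 -203.   128.1] gap 85.4 F [-0.9  1.3 -0.3] shift cm [-0.15 -0.54  3.71] turn [ 0.2 -0.3  0.1] j [ 0.1   0.49  0.26  1.94 -0.19  0.74  2.1 ]
```

View pics/c1.png

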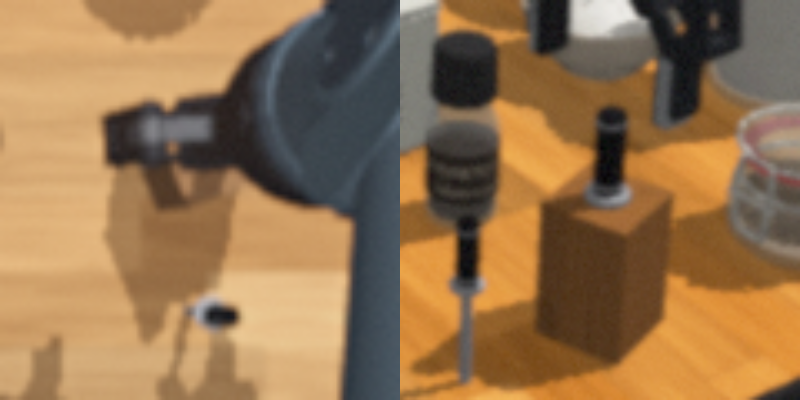

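The gripper is above the stand, with the pin's handle between its open fingers (at (610,150) in the right crop). I'll correct the sideways error and go down.

{"api": "send_rows", "payload": {
  "commands": [
    {"x":0,"y":0,"z":0,"ax":0,"ay":0,"az":0,"hand":-1}
  ]
}}

```text
t: 2.45
position: [495.7, -204.9, 132.5]
tcp_rot: [-0.085, 3.139, -0.0]
ft_force: [0.4, 0.0, -0.8]
finger_gap: 85.5
```

Run:
```python
from h import *
go((494.4,-208.2,91))
```

```text
t 2.45 pos [ 495.7 -204.9  132.5] gap 85.5 F [ 0.4  0.  -0.8] shift cm [ 0.16 -0.32  4.14] turn [-0.   0.1  0. ] j [ 0.1   0.49  0.27  1.93 -0.18  0.74  2.1 ]
```

{"api": "send_rows", "payload": {
  "commands": [
    {"x":0.1,"y":-0.35,"z":1,"ax":0,"ay":0,"az":0,"hand":-1},
    {"x":0.1,"y":-0.35,"z":2,"ax":0,"ay":0,"az":0,"hand":-1},
    {"x":0.1,"y":-0.35,"z":2.8,"ax":0,"ay":0,"az":0,"hand":-1},
    {"x":0.1,"y":-0.35,"z":3.5,"ax":0,"ay":0,"az":0,"hand":-1},
    {"x":0.1,"y":-0.35,"z":3.5,"ax":0,"ay":0,"az":0,"hand":-1},
    {"x":0.1,"y":-0.35,"z":3.5,"ax":0,"ay":0,"az":0,"hand":-1},
    {"x":0.1,"y":-0.35,"z":3.5,"ax":0,"ay":0,"az":0,"hand":-1}
  ]
}}

```text
t: 3.03
position: [494.4, -208.9, 96.8]
tcp_rot: [-0.084, 3.14, -0.0]
ft_force: [-0.8, 0.4, -0.3]
finger_gap: 85.5
```

Run:
```python
from h import *
go((494.4,-208.2,91))
```

```text
t 3.03 pos [ 494.4 -208.9   96.8] gap 85.5 F [-0.8  0.4 -0.3] shift cm [-0.    0.07  0.58] turn [-0.   0.  -0.1] j [ 0.12  0.55  0.25  1.95 -0.21  0.67  2.12]
```

{"api": "send_rows", "payload": {
  "commands": [
    {"x":0,"y":0.05,"z":0.5,"ax":0,"ay":0,"az":0,"hand":-1},
    {"x":0,"y":0.05,"z":0.5,"ax":0,"ay":0,"az":0,"hand":-1},
    {"x":0,"y":0.05,"z":0.5,"ax":0,"ay":0,"az":0,"hand":0.5},
    {"x":0,"y":0.05,"z":0.5,"ax":0,"ay":0,"az":0,"hand":1},
    {"x":0,"y":0.05,"z":0.5,"ax":0,"ay":0,"az":0,"hand":1},
    {"x":0,"y":0.05,"z":0.5,"ax":0,"ay":0,"az":0,"hand":1},
    {"x":0,"y":0.05,"z":0.5,"ax":0,"ay":0,"az":0,"hand":1},
    {"x":0,"y":0.05,"z":0.5,"ax":0,"ay":0,"az":0,"hand":1}
  ],
  "squeeze": 70
}}

```text
t: 3.7
position: [494.4, -208.4, 91.9]
tcp_rot: [-0.084, 3.14, 0.0]
ft_force: [-1.4, -0.7, 2.8]
finger_gap: 14.4
```

Run:
```python
from h import *
go((494.4,-208.2,91))
```

```text
t 3.70 pos [ 494.4 -208.4   91.9] gap 14.4 F [-1.4 -0.7  2.8] shift cm [-0.    0.02  0.09] turn [ 0.   0.  -0.1] j [ 0.13  0.56  0.24  1.95 -0.21  0.66  2.13]
```

{"api": "send_rows", "payload": {
  "commands": [
    {"x":0,"y":0,"z":-1,"ax":0,"ay":0,"az":0,"hand":1},
    {"x":0,"y":0,"z":-2.5,"ax":0,"ay":0,"az":0,"hand":1},
    {"x":0,"y":0,"z":-4.5,"ax":0,"ay":0,"az":0,"hand":1},
    {"x":0,"y":0,"z":-7,"ax":0,"ay":0,"az":0,"hand":1},
    {"x":0,"y":0,"z":-10,"ax":0,"ay":0,"az":0,"hand":1},
    {"x":0,"y":0,"z":-13,"ax":0,"ay":0,"az":0,"hand":1},
    {"x":0,"y":0,"z":-13,"ax":0,"ay":0,"az":0,"hand":1},
    {"x":0,"y":0,"z":-13,"ax":0,"ay":0,"az":0,"hand":1}
  ]
}}

```text
t: 4.37
position: [495.3, -208.8, 223.9]
tcp_rot: [-0.083, 3.136, -0.002]
ft_force: [-0.0, 0.1, -0.8]
finger_gap: 14.5
```

Run:
```python
from h import *
go((473.8,56.7,216))
p,d=snapshot('side'); cv2.imwrite('pics/side2.png',p)
cv2.imwrite('pics/c2.png',cv2.resize(p[150:330,250:420],None,fx=3,fy=3,interpolation=2))
```

```text
t 4.37 pos [ 495.3 -208.8  223.9] gap 14.5 F [-0.   0.1 -0.8] shift cm [ 0.74 26.62  0.75] turn [-0.1  0.2 -0.1] j [ 0.07  0.36  0.31  1.86 -0.13  0.93  2.06]
```

View pics/c2.png

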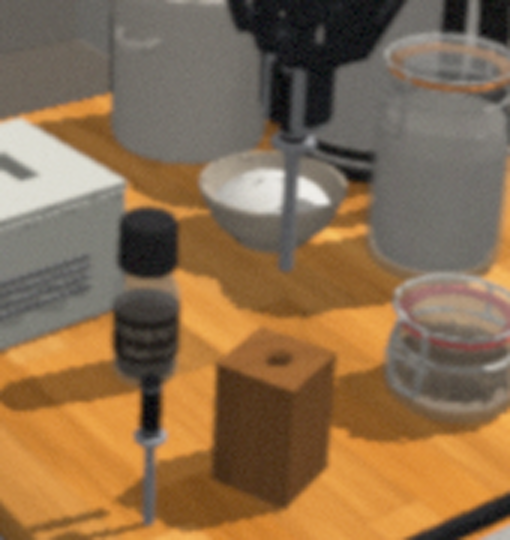

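Run:
```python
from h import *
f=lambda z:(np.array(proj('side',(495.3,-208.8,z)))-[250,150])*3
print(f(137),f(212),f(260)); a,b=f(137),f(212)
m=(a-b);print(np.degrees(np.arctan2(m[0],m[1])))
p=cv2.imread('pics/side2.png')
g=cv2.resize(p[180:250,320:380],None,fx=8,fy=8,interpolation=2);cv2.imwrite('pics/c3.png',g)
go((473.8,56.7,216))
```

```text
[283.21246143 268.49692845] [291.05482294 144.54078045] [296.40307858  60.00640048]
-3.62011998503154
t 4.42 pos [ 494.3 -208.3  222.3] gap 14.1 F [-0.8  0.5 -0.5] shift cm [ 0.63 26.57  0.63] turn [-0.   0.1 -0. ] j [ 0.07  0.36  0.31  1.86 -0.13  0.93  2.06]
```

View pics/c3.png

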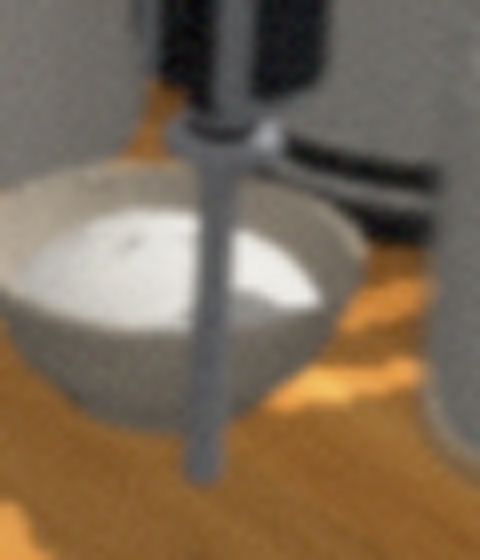

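The pin is held upright with its tip at (287,268) in the crop, and the empty bore is visible at (280,357). Next I'll move across to the slot.

{"api": "send_rows", "payload": {
  "commands": [
    {"x":0.6,"y":4,"z":0,"ax":0,"ay":0,"az":0,"hand":1},
    {"x":0.6,"y":8,"z":0,"ax":0,"ay":0,"az":0,"hand":1},
    {"x":0.6,"y":12,"z":0,"ax":0,"ay":0,"az":0,"hand":1},
    {"x":0.6,"y":16,"z":0,"ax":0,"ay":0,"az":0,"hand":1},
    {"x":0.6,"y":20,"z":0,"ax":0,"ay":0,"az":0,"hand":1},
    {"x":0.6,"y":23,"z":0,"ax":0,"ay":0,"az":0,"hand":1},
    {"x":0.6,"y":25,"z":0,"ax":0,"ay":0,"az":0,"hand":1},
    {"x":0.6,"y":26.5,"z":0,"ax":0,"ay":0,"az":0,"hand":1},
    {"x":0.6,"y":26.5,"z":0,"ax":0,"ay":0,"az":0,"hand":1},
    {"x":0.6,"y":26.5,"z":0,"ax":0,"ay":0,"az":0,"hand":1}
  ]
}}

```text
t: 5.25
position: [473.2, 56.1, 220.7]
tcp_rot: [0.086, -3.138, 0.001]
ft_force: [0.5, -0.2, -0.9]
finger_gap: 14.1
```

{"api": "send_rows", "payload": {
  "commands": [
    {"x":0,"y":0,"z":0.5,"ax":0,"ay":0,"az":0,"hand":1},
    {"x":0,"y":0,"z":1.0,"ax":0,"ay":0,"az":0,"hand":1},
    {"x":0,"y":0,"z":1.0,"ax":0,"ay":0,"az":0,"hand":1},
    {"x":0,"y":0,"z":1.0,"ax":0,"ay":0,"az":0,"hand":1},
    {"x":0,"y":0,"z":1.0,"ax":0,"ay":0,"az":0,"hand":1}
  ]
}}

```text
t: 5.67
position: [474.2, 55.3, 211.6]
tcp_rot: [0.082, -3.14, 0.0]
ft_force: [0.2, 0.9, -0.7]
finger_gap: 14.5
```

Run:
```python
from h import *
go((473.8,56.7,200))
p,d=snapshot('side'); cv2.imwrite('pics/side3.png',p)
q,d=snapshot('top'); cv2.imwrite('pics/top3.png',q)
cv2.imwrite('pics/c4.png',np.hstack([cv2.resize(p[150:240,210:300],(400,400),interpolation=2),cv2.resize(q[200:290,225:315],(400,400),interpolation=2)]))
z=216-91.9+5-3
go((473.8,56.7,200))
s=get_state()['position'];print((np.array(proj('side',s-[0,0,86.9]))-[210,150])*400/90)
```

```text
t 5.67 pos [474.2  55.3 211.6] gap 14.5 F [ 0.2  0.9 -0.7] shift cm [0.03 0.14 1.16] turn [-0.  -0.  -0.1] j [-0.37  0.27  0.18  2.01 -0.06  0.87  1.47]
t 5.77 pos [474.3  55.7 211.8] gap 14.4 F [ 0.5  0.4 -1.7] shift cm [0.05 0.11 1.18] turn [ 0.   0.  -0.1] j [-0.37  0.27  0.18  2.01 -0.06  0.87  1.47]
[194.39832902 195.08972617]
```

View pics/c4.png

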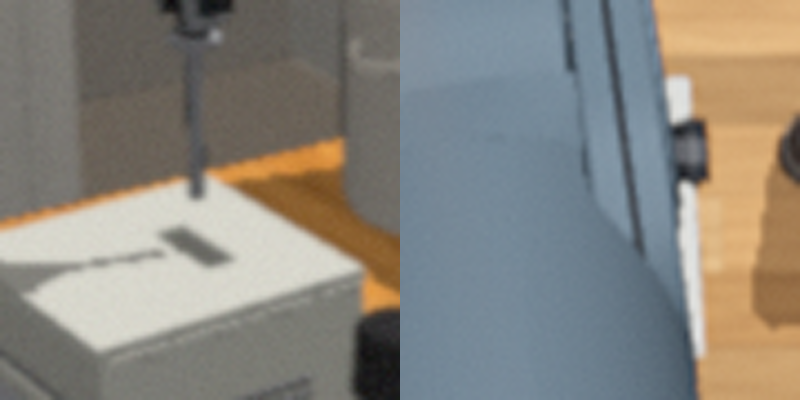

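The tip is 25 mm over the lid at (196,196) in the crop, within about 0.5 px of where I predicted it. I'll enter the slot at its centre, slowly.

{"api": "send_rows", "payload": {
  "commands": [
    {"x":0,"y":0.1,"z":0.5,"ax":0,"ay":0,"az":0,"hand":1},
    {"x":0,"y":0.1,"z":1.1,"ax":0,"ay":0,"az":0,"hand":1},
    {"x":0,"y":0.1,"z":1.7,"ax":0,"ay":0,"az":0,"hand":1},
    {"x":0,"y":0.1,"z":2.2,"ax":0,"ay":0,"az":0,"hand":1},
    {"x":0,"y":0.1,"z":2.5,"ax":0,"ay":0,"az":0,"hand":1},
    {"x":0,"y":0.1,"z":2.8,"ax":0,"ay":0,"az":0,"hand":1}
  ]
}}

```text
t: 6.27
position: [473.9, 56.9, 183.1]
tcp_rot: [0.084, -3.14, 0.0]
ft_force: [0.2, 0.6, -1.2]
finger_gap: 14.1
```

{"api": "send_rows", "payload": {
  "commands": [
    {"x":0,"y":0,"z":0.5,"ax":0,"ay":0,"az":0,"hand":1},
    {"x":0,"y":0,"z":1.0,"ax":0,"ay":0,"az":0,"hand":1},
    {"x":0,"y":0,"z":1.3,"ax":0,"ay":0,"az":0,"hand":1},
    {"x":0,"y":0,"z":1.3,"ax":0,"ay":0,"az":0,"hand":1},
    {"x":0,"y":0,"z":1.3,"ax":0,"ay":0,"az":0,"hand":1}
  ]
}}

```text
t: 6.68
position: [474.1, 56.9, 170.6]
tcp_rot: [0.084, -3.14, 0.0]
ft_force: [-0.7, 0.7, -1.2]
finger_gap: 14.4
```

Run:
```python
from h import *
go((473.8,56.7,169))
```

```text
t 6.68 pos [474.1  56.9 170.6] gap 14.4 F [-0.7  0.7 -1.2] shift cm [ 0.03 -0.02  0.16] turn [-0.  -0.  -0.1] j [-0.36  0.33  0.17  2.05 -0.08  0.77  1.49]
```

{"api": "send_rows", "payload": {
  "commands": [
    {"x":0,"y":0.65,"z":0,"ax":0,"ay":0,"az":0,"hand":1},
    {"x":0,"y":0.65,"z":0.4,"ax":0,"ay":0,"az":0,"hand":1},
    {"x":0,"y":0.65,"z":0.8,"ax":0,"ay":0,"az":0,"hand":1},
    {"x":0,"y":0.65,"z":1.0,"ax":0,"ay":0,"az":0,"hand":1},
    {"x":0,"y":0.65,"z":1.0,"ax":0,"ay":0,"az":0,"hand":1},
    {"x":0,"y":0.65,"z":1.0,"ax":0,"ay":0,"az":0,"hand":1}
  ]
}}

```text
t: 7.18
position: [473.6, 63.3, 160.5]
tcp_rot: [0.083, -3.14, 0.0]
ft_force: [-0.2, -0.4, -2.1]
finger_gap: 14.2
```

{"api": "send_rows", "payload": {
  "commands": [
    {"x":0,"y":0,"z":0.15,"ax":0,"ay":0,"az":0,"hand":1},
    {"x":0,"y":0,"z":0.2,"ax":0,"ay":0,"az":0,"hand":1},
    {"x":0,"y":0,"z":0.2,"ax":0,"ay":0,"az":0,"hand":1}
  ]
}}

```text
t: 7.43
position: [473.8, 63.3, 158.7]
tcp_rot: [0.083, -3.14, 0.0]
ft_force: [1.7, 0.4, -1.9]
finger_gap: 14.2
```

{"api": "send_rows", "payload": {
  "commands": [
    {"x":0,"y":0,"z":0.1,"ax":0,"ay":0,"az":0,"hand":1},
    {"x":0,"y":0,"z":0.15,"ax":0,"ay":0,"az":0,"hand":1},
    {"x":0,"y":0,"z":0.15,"ax":0,"ay":0,"az":0,"hand":1}
  ]
}}

```text
t: 7.68
position: [473.9, 63.4, 157.2]
tcp_rot: [-0.084, 3.14, 0.0]
ft_force: [-0.5, 0.4, -0.3]
finger_gap: 14.3
```

{"api": "send_rows", "payload": {
  "commands": [
    {"x":0,"y":0,"z":0.1,"ax":0,"ay":0,"az":0,"hand":1},
    {"x":0,"y":0,"z":0.1,"ax":0,"ay":0,"az":0,"hand":1},
    {"x":0,"y":0,"z":0.1,"ax":0,"ay":0,"az":0,"hand":1}
  ]
}}

```text
t: 7.93
position: [474.0, 63.4, 156.4]
tcp_rot: [-0.084, 3.14, 0.0]
ft_force: [-0.2, -1.1, 2.4]
finger_gap: 14.3
```

Plate contact at TCP z≈157.3, so there is no bore at +6.5 mm. I'll probe at +10 next.

{"api": "send_rows", "payload": {
  "commands": [
    {"x":0,"y":0,"z":-0.2,"ax":0,"ay":0,"az":0,"hand":1},
    {"x":0,"y":0.35,"z":-0.2,"ax":0,"ay":0,"az":0,"hand":1},
    {"x":0,"y":0.35,"z":-0.2,"ax":0,"ay":0,"az":0,"hand":1},
    {"x":0,"y":0.35,"z":0,"ax":0,"ay":0,"az":0,"hand":1},
    {"x":0,"y":0.35,"z":0.1,"ax":0,"ay":0,"az":0,"hand":1},
    {"x":0,"y":0.35,"z":0.1,"ax":0,"ay":0,"az":0,"hand":1},
    {"x":0,"y":0.35,"z":0.1,"ax":0,"ay":0,"az":0,"hand":1}
  ]
}}

```text
t: 8.52
position: [473.9, 67.4, 155.6]
tcp_rot: [-0.084, 3.14, 0.001]
ft_force: [-1.6, 1.4, 6.4]
finger_gap: 14.8
```

Still the plate (6.4 N). Next is +13.

{"api": "send_rows", "payload": {
  "commands": [
    {"x":0,"y":0,"z":-0.3,"ax":0,"ay":0,"az":0,"hand":1},
    {"x":0,"y":0.3,"z":-0.3,"ax":0,"ay":0,"az":0,"hand":1},
    {"x":0,"y":0.3,"z":-0.3,"ax":0,"ay":0,"az":0,"hand":1},
    {"x":0,"y":0.3,"z":-0.1,"ax":0,"ay":0,"az":0,"hand":1},
    {"x":0,"y":0.3,"z":0,"ax":0,"ay":0,"az":0,"hand":1},
    {"x":0,"y":0.3,"z":0,"ax":0,"ay":0,"az":0,"hand":1},
    {"x":0,"y":0.3,"z":0,"ax":0,"ay":0,"az":0,"hand":1}
  ]
}}

```text
t: 9.1
position: [473.7, 70.1, 155.5]
tcp_rot: [-0.084, 3.14, 0.001]
ft_force: [-1.4, 1.1, 5.4]
finger_gap: 14.8
```

No bore on the +y side, so I'll try the −y side, starting at about −6.5.

{"api": "send_rows", "payload": {
  "commands": [
    {"x":0,"y":0,"z":-0.4,"ax":0,"ay":0,"az":0,"hand":1},
    {"x":0,"y":-0.6,"z":-0.4,"ax":0,"ay":0,"az":0,"hand":1},
    {"x":0,"y":-1.4,"z":-0.4,"ax":0,"ay":0,"az":0,"hand":1},
    {"x":0,"y":-2,"z":-0.4,"ax":0,"ay":0,"az":0,"hand":1},
    {"x":0,"y":-2,"z":-0.4,"ax":0,"ay":0,"az":0,"hand":1},
    {"x":0,"y":-2,"z":-0.1,"ax":0,"ay":0,"az":0,"hand":1},
    {"x":0,"y":-2,"z":0,"ax":0,"ay":0,"az":0,"hand":1},
    {"x":0,"y":-2,"z":0,"ax":0,"ay":0,"az":0,"hand":1},
    {"x":0,"y":-2,"z":0,"ax":0,"ay":0,"az":0,"hand":1}
  ]
}}

```text
t: 9.85
position: [474.9, 49.4, 155.5]
tcp_rot: [-0.084, 3.14, -0.001]
ft_force: [0.0, -3.7, 4.5]
finger_gap: 14.3
```

The sideways force of −3.7 N suggests the bevel is on the bore's rim, with the bore farther toward −y. I'll step 3 mm that way.

{"api": "send_rows", "payload": {
  "commands": [
    {"x":0,"y":0,"z":-0.2,"ax":0,"ay":0,"az":0,"hand":1},
    {"x":0,"y":-0.3,"z":-0.2,"ax":0,"ay":0,"az":0,"hand":1},
    {"x":0,"y":-0.3,"z":-0.2,"ax":0,"ay":0,"az":0,"hand":1},
    {"x":0,"y":-0.3,"z":0,"ax":0,"ay":0,"az":0,"hand":1},
    {"x":0,"y":-0.3,"z":0.05,"ax":0,"ay":0,"az":0,"hand":1},
    {"x":0,"y":-0.3,"z":0.05,"ax":0,"ay":0,"az":0,"hand":1}
  ]
}}

```text
t: 10.35
position: [474.4, 47.0, 154.3]
tcp_rot: [0.084, -3.14, 0.0]
ft_force: [0.2, -0.0, -0.9]
finger_gap: 14.1
```

Free in the bore: z = 154.3 with no force. I'll go on down gently to the catch.

{"api": "send_rows", "payload": {
  "commands": [
    {"x":0,"y":0,"z":0.2,"ax":0,"ay":0,"az":0,"hand":1},
    {"x":0,"y":0,"z":0.4,"ax":0,"ay":0,"az":0,"hand":1},
    {"x":0,"y":0,"z":0.5,"ax":0,"ay":0,"az":0,"hand":1},
    {"x":0,"y":0,"z":0.5,"ax":0,"ay":0,"az":0,"hand":1}
  ]
}}

```text
t: 10.68
position: [474.4, 46.9, 149.4]
tcp_rot: [0.084, -3.14, 0.0]
ft_force: [0.7, 0.3, -0.6]
finger_gap: 14.3
```

{"api": "send_rows", "payload": {
  "commands": [
    {"x":0,"y":0,"z":0.2,"ax":0,"ay":0,"az":0,"hand":1},
    {"x":0,"y":0,"z":0.4,"ax":0,"ay":0,"az":0,"hand":1},
    {"x":0,"y":0,"z":0.5,"ax":0,"ay":0,"az":0,"hand":1},
    {"x":0,"y":0,"z":0.5,"ax":0,"ay":0,"az":0,"hand":1}
  ]
}}

```text
t: 11.02
position: [474.9, 47.0, 144.8]
tcp_rot: [-0.084, 3.14, 0.0]
ft_force: [-0.3, 0.3, 1.8]
finger_gap: 14.4
```

The catch is felt near z≈145 (about 3 N over the baseline), where I expected it. I'll press on in small steps.

{"api": "send_rows", "payload": {
  "commands": [
    {"x":0,"y":0,"z":0.1,"ax":0,"ay":0,"az":0,"hand":1},
    {"x":0,"y":0,"z":0.2,"ax":0,"ay":0,"az":0,"hand":1},
    {"x":0,"y":0,"z":0.3,"ax":0,"ay":0,"az":0,"hand":1},
    {"x":0,"y":0,"z":0.3,"ax":0,"ay":0,"az":0,"hand":1}
  ]
}}

```text
t: 11.35
position: [474.9, 47.0, 141.9]
tcp_rot: [-0.084, 3.14, 0.0]
ft_force: [-0.0, -0.0, 4.8]
finger_gap: 14.4
```

{"api": "send_rows", "payload": {
  "commands": [
    {"x":0,"y":0,"z":0.1,"ax":0,"ay":0,"az":0,"hand":1},
    {"x":0,"y":0,"z":0.2,"ax":0,"ay":0,"az":0,"hand":1},
    {"x":0,"y":0,"z":0.2,"ax":0,"ay":0,"az":0,"hand":1},
    {"x":0,"y":0,"z":0.2,"ax":0,"ay":0,"az":0,"hand":1}
  ]
}}

```text
t: 11.68
position: [474.8, 47.0, 139.8]
tcp_rot: [-0.084, 3.14, 0.0]
ft_force: [0.3, 0.3, 2.2]
finger_gap: 14.1
```

Run:
```python
from h import *
p,d=snapshot('side'); cv2.imwrite('pics/side5.png',p)
cv2.imwrite('pics/c5.png',cv2.resize(p[150:280,180:320],None,fx=4,fy=4,interpolation=2))
```

```text
(no output)
```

View pics/c5.png

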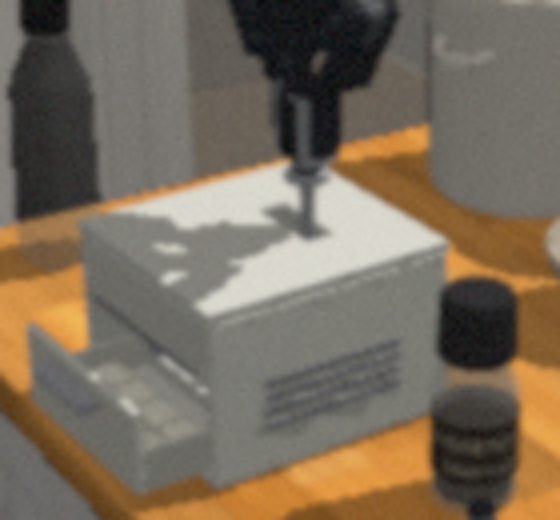

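The drawer has sprung out, with its front at (60,400) in the crop and tablets showing. I'll withdraw the pin straight up.

{"api": "send_rows", "payload": {
  "commands": [
    {"x":0,"y":0,"z":-0.5,"ax":0,"ay":0,"az":0,"hand":1},
    {"x":0,"y":0,"z":-1.5,"ax":0,"ay":0,"az":0,"hand":1},
    {"x":0,"y":0,"z":-3,"ax":0,"ay":0,"az":0,"hand":1},
    {"x":0,"y":0,"z":-5,"ax":0,"ay":0,"az":0,"hand":1},
    {"x":0,"y":0,"z":-7,"ax":0,"ay":0,"az":0,"hand":1},
    {"x":0,"y":0,"z":-8.5,"ax":0,"ay":0,"az":0,"hand":1},
    {"x":0,"y":0,"z":-8.5,"ax":0,"ay":0,"az":0,"hand":1},
    {"x":0,"y":0,"z":-8.5,"ax":0,"ay":0,"az":0,"hand":1}
  ]
}}

```text
t: 12.4
position: [474.8, 47.1, 225.3]
tcp_rot: [-0.084, 3.139, 0.001]
ft_force: [-0.2, -0.5, -1.4]
finger_gap: 14.5
```

Run:
```python
from h import *
go((494.4,-208.3,222))
p,d=snapshot('side'); cv2.imwrite('pics/side6.png',p)
cv2.imwrite('pics/c6.png',cv2.resize(p[120:220,200:300],None,fx=5,fy=5,interpolation=2))
s=get_state()['position']
for z in(86.9,11.9): print((np.array(proj('side',s-[0,0,z]))-[200,120])*5)
```

```text
t 12.40 pos [474.8  47.1 225.3] gap 14.5 F [-0.2 -0.5 -1.4] shift cm [ -0.6  -25.61   0.32] turn [ 0.   0.1 -0. ] j [-0.35  0.25  0.19  2.   -0.06  0.9   1.49]
[278.41379893 348.15999111]
[274.94024112 170.3245479 ]
```

View pics/c6.png

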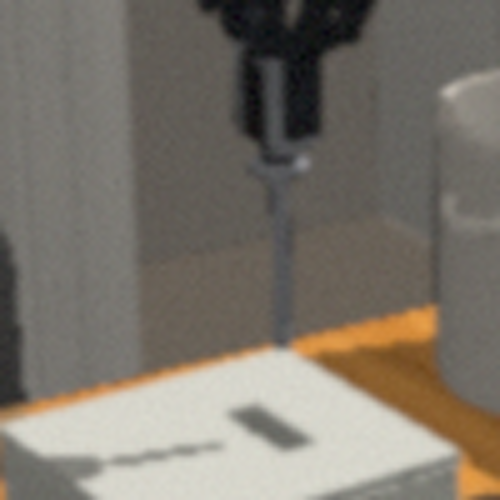

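The pin is still straight in the grip, its tip at (283,348), with no axial slip. I'll return to the stand.

{"api": "send_rows", "payload": {
  "commands": [
    {"x":-0.6,"y":-4,"z":0,"ax":0,"ay":0,"az":0,"hand":1},
    {"x":-0.6,"y":-8,"z":0,"ax":0,"ay":0,"az":0,"hand":1},
    {"x":-0.6,"y":-12,"z":0,"ax":0,"ay":0,"az":0,"hand":1},
    {"x":-0.6,"y":-16,"z":0,"ax":0,"ay":0,"az":0,"hand":1},
    {"x":-0.6,"y":-20,"z":0,"ax":0,"ay":0,"az":0,"hand":1},
    {"x":-0.6,"y":-23,"z":0,"ax":0,"ay":0,"az":0,"hand":1},
    {"x":-0.6,"y":-25,"z":0,"ax":0,"ay":0,"az":0,"hand":1},
    {"x":-0.6,"y":-25.6,"z":0,"ax":0,"ay":0,"az":0,"hand":1},
    {"x":-0.6,"y":-25.6,"z":0,"ax":0,"ay":0,"az":0,"hand":1},
    {"x":-0.6,"y":-25.6,"z":0,"ax":0,"ay":0,"az":0,"hand":1}
  ]
}}

```text
t: 13.28
position: [493.7, -207.1, 223.7]
tcp_rot: [0.084, -3.139, -0.002]
ft_force: [-1.3, -0.1, -1.8]
finger_gap: 14.5
```

{"api": "send_rows", "payload": {
  "commands": [
    {"x":0,"y":0,"z":1,"ax":0,"ay":0,"az":0,"hand":1},
    {"x":0,"y":0,"z":2,"ax":0,"ay":0,"az":0,"hand":1},
    {"x":0,"y":0,"z":3,"ax":0,"ay":0,"az":0,"hand":1},
    {"x":0,"y":0,"z":4,"ax":0,"ay":0,"az":0,"hand":1},
    {"x":0,"y":0,"z":4,"ax":0,"ay":0,"az":0,"hand":1},
    {"x":0,"y":0,"z":4,"ax":0,"ay":0,"az":0,"hand":1},
    {"x":0,"y":0,"z":4,"ax":0,"ay":0,"az":0,"hand":1}
  ]
}}

```text
t: 13.87
position: [494.4, -208.4, 184.8]
tcp_rot: [-0.084, 3.14, -0.0]
ft_force: [-0.7, -0.0, -1.8]
finger_gap: 14.5
```

Run:
```python
from h import *
go((494.4,-208.3,155))
p,d=snapshot('side'); cv2.imwrite('pics/side7.png',p)
cv2.imwrite('pics/c7.png',cv2.resize(p[200:300,290:390],None,fx=5,fy=5,interpolation=2))
s=get_state()['position']
print((np.array(proj('side',s-[0,0,86.9]))-[290,200])*5,(np.array(proj('side',(494.4,-208,80)))-[290,200])*5)
```

```text
t 13.87 pos [ 494.4 -208.4  184.8] gap 14.5 F [-0.7 -0.  -1.8] shift cm [0.   0.01 2.98] turn [-0.  0. -0.] j [ 0.08  0.41  0.3   1.9  -0.16  0.85  2.08]
[263.49718491 298.69853744] [259.17433512 344.11796864]
```

View pics/c7.png

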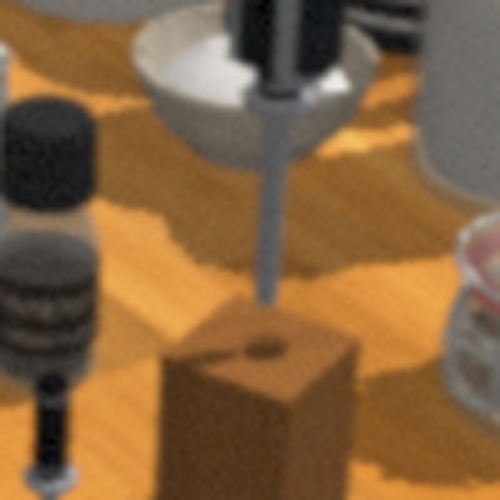

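The tip is at (266,303) and the bore at (267,347), so it is aligned within about 1 mm. I'll lower it slowly.

{"api": "send_rows", "payload": {
  "commands": [
    {"x":-0.05,"y":0,"z":0.5,"ax":0,"ay":0,"az":0,"hand":1},
    {"x":-0.05,"y":0,"z":1,"ax":0,"ay":0,"az":0,"hand":1},
    {"x":-0.05,"y":0,"z":1.5,"ax":0,"ay":0,"az":0,"hand":1},
    {"x":-0.05,"y":0,"z":2,"ax":0,"ay":0,"az":0,"hand":1},
    {"x":-0.05,"y":0,"z":2.2,"ax":0,"ay":0,"az":0,"hand":1},
    {"x":-0.05,"y":0,"z":2.2,"ax":0,"ay":0,"az":0,"hand":1}
  ]
}}

```text
t: 14.42
position: [494.3, -208.2, 162.0]
tcp_rot: [0.084, -3.139, -0.001]
ft_force: [0.6, 0.7, -0.1]
finger_gap: 14.3
```

{"api": "send_rows", "payload": {
  "commands": [
    {"x":0,"y":0,"z":0.3,"ax":0,"ay":0,"az":0,"hand":1},
    {"x":0,"y":0,"z":0.6,"ax":0,"ay":0,"az":0,"hand":1},
    {"x":0,"y":0,"z":0.9,"ax":0,"ay":0,"az":0,"hand":1},
    {"x":0,"y":0,"z":0.9,"ax":0,"ay":0,"az":0,"hand":1}
  ]
}}

```text
t: 14.75
position: [494.5, -208.2, 153.1]
tcp_rot: [0.084, -3.14, -0.0]
ft_force: [-0.7, -0.1, -1.2]
finger_gap: 14.5
```

{"api": "send_rows", "payload": {
  "commands": [
    {"x":0,"y":0,"z":0.7,"ax":0,"ay":0,"az":0,"hand":1},
    {"x":0,"y":0,"z":1.4,"ax":0,"ay":0,"az":0,"hand":1},
    {"x":0,"y":0,"z":2.1,"ax":0,"ay":0,"az":0,"hand":1},
    {"x":0,"y":0,"z":2.8,"ax":0,"ay":0,"az":0,"hand":1},
    {"x":0,"y":0,"z":2.8,"ax":0,"ay":0,"az":0,"hand":1}
  ]
}}

```text
t: 15.17
position: [493.6, -207.9, 123.9]
tcp_rot: [0.084, -3.138, -0.001]
ft_force: [-0.4, -0.9, -0.8]
finger_gap: 14.4
```

{"api": "send_rows", "payload": {
  "commands": [
    {"x":0,"y":0,"z":0.7,"ax":0,"ay":0,"az":0,"hand":1},
    {"x":0,"y":0,"z":1.4,"ax":0,"ay":0,"az":0,"hand":1},
    {"x":0,"y":0,"z":2.0,"ax":0,"ay":0,"az":0,"hand":1},
    {"x":0,"y":0,"z":2.6,"ax":0,"ay":0,"az":0,"hand":1},
    {"x":0,"y":0,"z":2.6,"ax":0,"ay":0,"az":0,"hand":1},
    {"x":0,"y":0,"z":2.6,"ax":0,"ay":0,"az":0,"hand":1}
  ]
}}

```text
t: 15.67
position: [494.5, -208.3, 99.3]
tcp_rot: [0.083, -3.14, -0.0]
ft_force: [-0.3, 0.3, -0.8]
finger_gap: 14.4
```

{"api": "send_rows", "payload": {
  "commands": [
    {"x":0,"y":0,"z":0.3,"ax":0,"ay":0,"az":0,"hand":1},
    {"x":0,"y":0,"z":0.6,"ax":0,"ay":0,"az":0,"hand":1},
    {"x":0,"y":0,"z":0.6,"ax":0,"ay":0,"az":0,"hand":1},
    {"x":0,"y":0,"z":0.6,"ax":0,"ay":0,"az":0,"hand":1}
  ]
}}

```text
t: 16.0
position: [494.7, -208.3, 93.6]
tcp_rot: [0.084, -3.14, -0.0]
ft_force: [0.7, -0.5, -1.3]
finger_gap: 14.2
```

{"api": "send_rows", "payload": {
  "commands": [
    {"x":0,"y":0,"z":0.1,"ax":0,"ay":0,"az":0,"hand":1},
    {"x":0,"y":0,"z":0.1,"ax":0,"ay":0,"az":0,"hand":1},
    {"x":0,"y":0,"z":0.1,"ax":0,"ay":0,"az":0,"hand":1}
  ]
}}

```text
t: 16.25
position: [494.8, -208.3, 92.8]
tcp_rot: [-0.084, 3.14, -0.0]
ft_force: [0.2, 0.1, -1.0]
finger_gap: 14.3
```

{"api": "send_rows", "payload": {
  "commands": [
    {"x":0,"y":0,"z":0.1,"ax":0,"ay":0,"az":0,"hand":1},
    {"x":0,"y":0,"z":0.1,"ax":0,"ay":0,"az":0,"hand":1},
    {"x":0,"y":0,"z":0.1,"ax":0,"ay":0,"az":0,"hand":1}
  ]
}}

```text
t: 16.5
position: [495.0, -208.4, 91.9]
tcp_rot: [-0.084, 3.14, -0.0]
ft_force: [-0.4, -0.2, 0.9]
finger_gap: 14.3
```

{"api": "send_rows", "payload": {
  "commands": [
    {"x":0,"y":0,"z":0.05,"ax":0,"ay":0,"az":0,"hand":1},
    {"x":0,"y":0,"z":0.05,"ax":0,"ay":0,"az":0,"hand":1},
    {"x":0,"y":0,"z":0.05,"ax":0,"ay":0,"az":0,"hand":1}
  ]
}}

```text
t: 16.75
position: [495.0, -208.4, 91.9]
tcp_rot: [-0.084, 3.14, 0.0]
ft_force: [-1.2, 0.9, 6.7]
finger_gap: 14.3
```

The flange is seated (6.7 N reaction). I'll release gently and then rise.

{"api": "send_rows", "payload": {
  "commands": [
    {"x":0,"y":0,"z":0,"ax":0,"ay":0,"az":0,"hand":0.6},
    {"x":0,"y":0,"z":0,"ax":0,"ay":0,"az":0,"hand":0.4},
    {"x":0,"y":0,"z":0,"ax":0,"ay":0,"az":0,"hand":0.1},
    {"x":0,"y":0,"z":0,"ax":0,"ay":0,"az":0,"hand":-0.2},
    {"x":0,"y":0,"z":0,"ax":0,"ay":0,"az":0,"hand":-0.4},
    {"x":0,"y":0,"z":0,"ax":0,"ay":0,"az":0,"hand":-0.4},
    {"x":0,"y":0,"z":0,"ax":0,"ay":0,"az":0,"hand":-0.4}
  ]
}}

```text
t: 17.33
position: [494.7, -208.3, 91.2]
tcp_rot: [0.084, -3.14, 0.0]
ft_force: [-0.3, -0.4, -1.0]
finger_gap: 59.7
```

Run:
```python
from h import *
go((494.4,-208.3,155))
p,d=snapshot('side'); cv2.imwrite('pics/side8.png',p)
cv2.imwrite('pics/c8.png',cv2.resize(p[200:300,290:390],None,fx=5,fy=5,interpolation=2))
```

```text
t 17.33 pos [ 494.7 -208.3   91.2] gap 59.7 F [-0.3 -0.4 -1. ] shift cm [ 0.03  0.01 -6.38] turn [-0.  -0.  -0.1] j [ 0.12  0.56  0.25  1.95 -0.22  0.66  2.13]
```

View pics/c8.png

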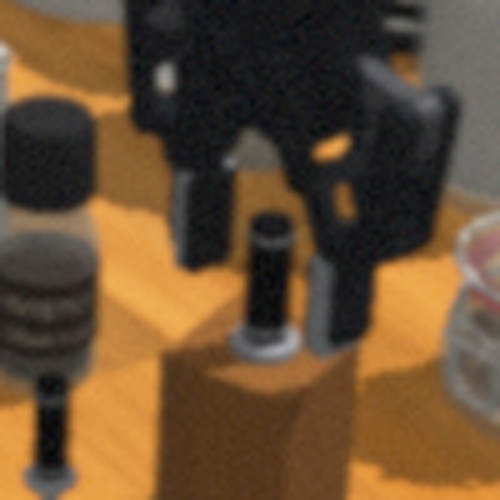

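The pin stands free and upright between the open fingers, its flange flat at (265,343). I'll rise straight up.

{"api": "send_rows", "payload": {
  "commands": [
    {"x":0,"y":0,"z":-1,"ax":0,"ay":0,"az":0,"hand":-0.4},
    {"x":0,"y":0,"z":-3,"ax":0,"ay":0,"az":0,"hand":-0.4},
    {"x":0,"y":0,"z":-5,"ax":0,"ay":0,"az":0,"hand":-0.4},
    {"x":0,"y":0,"z":-8,"ax":0,"ay":0,"az":0,"hand":-0.4},
    {"x":0,"y":0,"z":-11,"ax":0,"ay":0,"az":0,"hand":-0.4},
    {"x":0,"y":0,"z":-13,"ax":0,"ay":0,"az":0,"hand":-0.4},
    {"x":0,"y":0,"z":-13,"ax":0,"ay":0,"az":0,"hand":-0.4},
    {"x":0,"y":0,"z":-13,"ax":0,"ay":0,"az":0,"hand":-0.4},
    {"x":0,"y":0,"z":-13,"ax":0,"ay":0,"az":0,"hand":-0.4}
  ]
}}

```text
t: 18.13
position: [494.3, -208.1, 220.9]
tcp_rot: [0.084, -3.14, -0.001]
ft_force: [0.1, -0.4, -0.6]
finger_gap: 59.9
```

Run:
```python
from h import *
go((494.4,-208.3,155))
p,d=snapshot('side'); cv2.imwrite('pics/side9.png',p)
a=np.hstack([cv2.resize(x[180:340,180:440],None,fx=1.5,fy=1.5,interpolation=2) for x in(cv2.imread('pics/side0.png'),p)]);cv2.imwrite('pics/c9.png',a)
```

```text
t 18.13 pos [ 494.3 -208.1  220.9] gap 59.9 F [ 0.1 -0.4 -0.6] shift cm [-0.01 -0.03  6.59] turn [ 0. -0. -0.] j [ 0.07  0.36  0.31  1.87 -0.14  0.93  2.06]
```

View pics/c9.png

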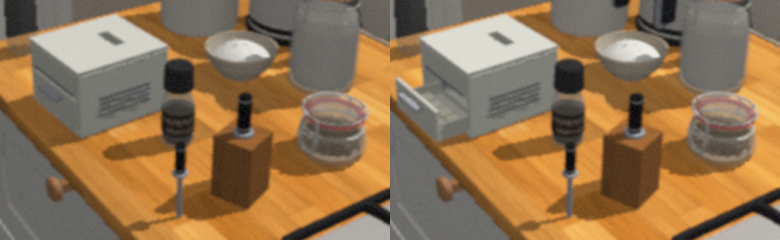

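The before and after views match, except that the drawer is now out (at (435,105)). The pin is home in its stand at (636,115) and the other things haven't moved.

```bash
python3 -c "
from station import *
print(job_done())"
```

```text
the job is handed in; nothing more can be done
None
```

The drawer is open, the large pin is back home and upright in its stand, and the job was handed in at about 18 s of the 61 s allowed.

- **Finding the bore:** I put the pin through the slot and probed the guide plate with light presses. The plate was solid at about +6.5, +10 and +13 mm, and at about −7 mm the tip caught the bore's rim. The bore was near −10 mm.
- **Opening the drawer:** I pressed the catch gently until the drawer sprung out. The highest contact reading in the whole job was 6.7 N, against the 25 N limit. Forces were only read at the end of each move.
- **Returning the pin:** I lowered it until the flange touched the stand, let go and rose clear.

**Last checks:** the final side picture shows the drawer out and the pin upright with its flange on the stand. The bystanders in the crop (grinder, salt, oats) and the small pin look unmoved. The oil bottle was outside the final crop and I took no last top view; the arm passed above the bottle once and felt nothing. The wrist force at the end was about zero, with the gripper clear.

**Disagreements:** the first move call was refused for missing keys, with no motion. The pin looked tilted by at most 1° in the grip, which did not hinder seating it.

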